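Roll a specimen jar up the label reader's gutter and read it

ROBOT

A 7-joint arm with a two-finger parallel gripper is mounted at the origin on the work surface. World frame = base frame: x ahead of the robot, y to its left, z up, the work surface at z = 0. Lengths are in mm, angles in rad, forces in N, time in s.
With the tool pointing down it reaches from about 425 to 800 mm from the base axis. Payload 8.3 kg.
Tool frame: the origin (TCP) lies midway between the tips of the shut fingers; the grasp point (between the pads) lies r.tcp_to_grasp behind it (r.tcp_to_grasp is the distance from the TCP to the grasp point, in mm); x points along the fingers, z is the direction in which the jaws open and shut, and the axes are right-handed (so a half turn about x gives the same grasp; the last joint's range is limited). The gripper opens to 85 mm and grips with 20 to 120 N. Pads are 22 mm wide; open, the fingers measure 114 mm over their backs; the gripper's body (76 mm by 85 mm) begins 54 mm behind the grasp point. The pads swing forward as they close: fully open they stand 13 mm farther back than shut.
Start: joints at [-1.259, 0.383, 0.016, 1.37, -0.006, 1.388, -0.046], TCP at [228.752, 581.615, 231.279] pointing down, gripper open.
Joint ranges: [-2.95, 2.95], [-0.25, 2.06], [-1.52, 1.56], [0.18, 2.33], [-1.44, 4.58], [0.02, 2.06], [-3.01, 3.01]. Speed limits (rad/s): [2.39, 2.39, 3.01, 3.01, 3.14, 3.14, 3.14].

INTERFACE

Orientations are given as [roll, pitch, yaw] about the fixed x, y, z axes, in that order (R = Rz(yaw) Ry(pitch) Rx(roll)).
In Python, from workcell import r gives the robot as it stands. The module is installed in compiled form; this text tells all that it offers.
- The arm moves only by the tool jog_arm, never from a script. Its argument "increments" is a list of rows, each a list of 3 entries, a list of its own where there are three numbers: the turn, a rotation vector about the tool's x, y, z in rad, then the shift along the tool's x, y, z in cm, then the opening in per cent of the stroke, from 0 (shut) to 100 (fully open). A call has 1 to 10 rows; each row shifts and turns the pose as measured when the row begins, along the tool's axes as they then stand; what a row does not reach is not made up. A row lasts 1/12 s, in which the tool goes at most 41.7 mm and 7.16 degrees, less where a joint would pass 70% of its speed; a pose out of reach is approached as far as the arm can. A call is refused whole if a number of a shift passes 4.17 or a number of a turn 0.125, either way. A call with a gripper value outside its range is refused whole. The fingers move at their own pace and stop on an object; "grip_force" is the grip in N (left out, the last holds). Time passes only in rows, so rows that do not move let the fingers close. It gives the time, the measured TCP pose, the force and the opening at its end, in the units of the state.
- r.get_obs(): the state, without advancing time (a new reading comes with each control period).
- r.read_camera(name): name is "side" or "top" or "wrist"; returns the picture (400x640x3 uint8, red, green, blue); there is no depth.
- r.camera_info(name): a dict with "mtx" (3x3 intrinsics, pixels), "origin" and "attitude" of the camera in the world; the wrist camera has in their place "mount" (4x4, takes a point from camera to tool coordinates, whose origin is the TCP and whose axes are the tool frame's). Camera axes: x right, y down, z forward; pixel columns grow to the right and rows downward; lengths in mm; the calibration is good to about 2 mm. A picture is of the moment at which its call begins: read the wrist's pose just before it. camera_info takes no time and is no camera call.
- r.job_done(): hands the job in, once; it reports no verdict.
The state is a dict: "time_s": time; "joints": joint angles; "dq": joint speeds; "joint_torque": joint torques, N m; "position": TCP position; "ee_rot": TCP orientation; "contact_force": force on the tool from outside, world axes, zero at the start; "moment": the same for the moment, N m; "width": opening from 0.0 (shut) to 1.0 (fully open).
Only numpy, scipy, OpenCV 4.12 (cv2) and the standard library are available. Lean on these libraries where they do the work, as an engineer would, in place of code of your own. Each camera call takes 0.05 s, during which the arm holds its last target. There are 200 camera calls.

TASK

A yellow-capped specimen jar lies on its side at the low end of the label reader's sloped gutter: push it up the gutter with the fingertips, over the crest, until it sits in the pocket against the white reader and does not roll back, then press the green button on top of the reader fully down and let it go. Only push the jar, never lift it out of the gutter, do not press the button before the jar is in place, and leave the pill bottle, the carton and the red-capped jar standing where they are.

Things in the scene. Friction and masses are not known exactly. Their poses are not given: they have to be found in the camera images.
- reader: label reader with sloped gutter, one rigid piece fixed to the bench: blue-walled aluminium gutter leading up to a white housing. Origin on the bench surface under the gutter; its x points level, uphill along the gutter towards the housing, y to the left of uphill, z up (all points below are given in this frame). Inner width 76 mm; side walls 5 mm thick, 10 mm above the floor all along
- low_end (a point): low end of the gutter floor, at its middle line: x = -120 mm, 18 mm high. From here the floor rises at 9 degrees to the crest. A cross bar 6 mm thick (x -126 to -120), its top 26 mm high, closes this end
- crest (a point): crest of the gutter floor, middle line: x = 55 mm, 45.7 mm high. Beyond it the floor falls at 12 degrees into the pocket and meets the housing at x = 115 mm, 33 mm high. The housing's vertical face there is the stop; the housing spans x 115 to 185, y -50 to 50 and is 85 mm high without the button
- jar: white specimen jar with yellow cap, a plain cylinder 50 mm in diameter, 70 mm long, about 0.1 kg, lying across the gutter. Origin at its centre; its y axis is the cylinder's axis, x and z turn as it rolls. Starts against the bar at the low end, centre near x = -105, 46 mm high in the reader's frame. Rolls back by itself if let go before the crest, on into the pocket past it
- pocket (a point): where the jar's centre lies when seated in the pocket against the stop: x = 90 mm, y = 0, 64 mm high in the reader's frame
- read_button_top (a point): centre of the top face of the round green push button (32 mm diameter) in a grey collar on top of the white housing; pressed straight down
- read_button (a joint): travel of the green button in m: 0 up, 0.006 fully down; a spring returns it, about 4 N hold it fully down
- pill_bottle: bystander: white pill bottle with orange cap, 36 mm in diameter, 62 mm tall, upright, origin at the centre of its underside
- carton: bystander: small blue and white carton 55 x 40 x 45 mm high, origin at the centre of its underside
- red_jar: bystander: small white jar with red cap, 41 mm in diameter, 55 mm tall, upright, origin at the centre of its underside

How it is judged:
By the outcome, as a careful person would: the job done as asked, in the order asked, and still so for the second after the job is handed in, with the robot touching nothing.
It also fails if it takes over 48 s, if anything falls off the work surface, if the arm or the gripper's body presses on something with over 40 N, if the wrist force passes 120 N, or if a joint passes its speed limit or range.

## Working session

There is one attempt and no reset: what is moved stays moved. The work goes in short steps, Python scripts to look and compute and a tool call to move; the robot and the scene stay as the last step left them, time stands still between calls to the robot, and variables do not carry over. Pictures are saved under pics/ and viewed, on a budget of 10 in all, crops included, one or two more only if the job needs it, and the job is handed in when it is done.

Besides the shell and the picture viewer there is one more tool, called after "Request:" as name(argument=value, ...), one argument or row to a line, values as JSON. jog_arm: Moves the arm, as the interface text tells. Its arguments: {"type":"object","properties":{"increments":{"type":"array","items":{"type":"array"}},"grip_force":{"type":"number"}},"required":["increments"]}

```bash
mkdir -p pics; python3 - <<'E'
from workcell import r
import cv2,numpy as np
o=r.get_obs();print(o, r.tcp_to_grasp)
for n in("top","side"):
    i=r.camera_info(n);print(n,i)
    cv2.imwrite(f"pics/{n}0.png",r.read_camera(n)[:,:,::-1])
print(r.camera_info("wrist"))
E
```

```text
{'time_s': 0.0, 'joints': array([-1.25892706,  0.38423038,  0.01635769,  1.37119056, -0.00628705,
        1.38817441, -0.04653865]), 'dq': array([ 0.00061961, -0.00027716,  0.00086411,  0.00040577,  0.001513  ,
       -0.00055507,  0.00139241]), 'joint_torque': array([ 1.82173312e-04, -6.27583194e+01,  8.44217632e-01, -3.71840215e+01,
        1.64009520e-02,  1.40090685e-02, -4.13178952e-05]), 'position': array([228.56213372, 581.1607211 , 230.26709129]), 'ee_rot': array([-3.12008284,  1.56884302, -1.92401344]), 'contact_force': array([ 0.18413185,  0.25600465, -0.71720337]), 'moment': array([-0.00693613, -0.0098278 ,  0.02488898]), 'width': 0.9991456252875291} 18.700000000000003
top {'mtx': array([[452.85480617,   0.        , 326.32804935],
       [  0.        , 452.85480617, 198.10146347],
       [  0.        ,   0.        ,   1.        ]]), 'origin': array([512.10519861,  52.18321173, 765.59685627]), 'attitude': array([-3.06491162, -0.01097181, -1.54353706])}
side {'mtx': array([[498.51990275,   0.        , 316.92020488],
       [  0.        , 498.51990275, 198.58199564],
       [  0.        ,   0.        ,   1.        ]]), 'origin': array([376.52463424, 669.58777499, 522.19680381]), 'attitude': array([-2.14800935,  0.01624561, -2.83861333])}
{'mtx': array([[323.66381689,   0.        , 320.7491723 ],
       [  0.        , 323.66381689, 197.33058386],
       [  0.        ,   0.        ,   1.        ]]), 'mount': array([[-1.06041197e-04, -2.70952588e-01,  9.62592688e-01,
        -1.43206585e+02],
       [-1.35765195e-04, -9.62592681e-01, -2.70952601e-01,
         6.81275877e+01],
       [ 9.99999985e-01, -1.59418722e-04,  6.52885496e-05,
         3.38888709e-01],
       [ 0.00000000e+00,  0.00000000e+00,  0.00000000e+00,
         1.00000000e+00]])}
```

View pics/top0.png

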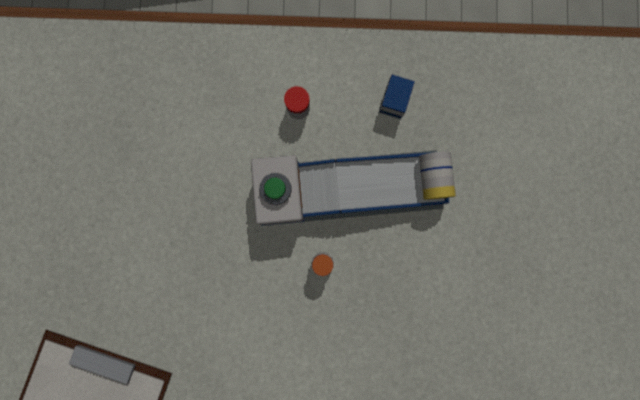

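View pics/side0.png

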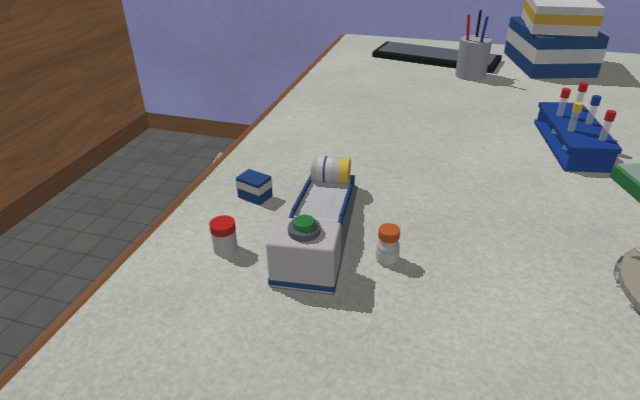

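The top view shows the housing at left with the green button at about (275,188). The gutter runs right to the jar at (438,177), cap towards image bottom. The red jar is at (297,99), the carton at (397,96) and the pill bottle at (322,265). The side view agrees.

```bash
cat >h.py <<'E'
import cv2,numpy as np
from scipy.spatial.transform import Rotation as Ro
from workcell import r
def ray(n,uv,obs=None):
    i=r.camera_info(n);K=i["mtx"];d=np.linalg.solve(K,[uv[0],uv[1],1.])
    return np.array(i["origin"]),Ro.from_euler("xyz",i["attitude"]).apply(d)
def plane(n,uv,z):
    o,d=ray(n,uv);return o+d*(z-o[2])/d[2]
def tri(a,b):
    (o1,d1),(o2,d2)=a,b
    s=np.linalg.lstsq(np.c_[d1,-d2],o2-o1,rcond=None)[0]
    p,q=o1+s[0]*d1,o2+s[1]*d2
    return (p+q)/2,np.linalg.norm(p-q)
def mask(n,lo,hi):
    h=cv2.cvtColor(cv2.imread(n),cv2.COLOR_BGR2HSV);return cv2.inRange(h,lo,hi)
def blob(m):
    n,l,s,c=cv2.connectedComponentsWithStats(m);k=1+np.argmax(s[1:,4]);return c[k],s[k],(l==k)
E
python3 - <<'E'
from h import *
np.set_printoptions(precision=1,suppress=True)
for nm,lo,hi in(("green",(50,100,40),(80,255,255)),("yellow",(20,120,90),(32,255,255)),("orange",(5,150,90),(14,255,255))):
    res=[]
    for c in("top","side"):
        m=mask(f"pics/{c}0.png",lo,hi)
        if c=="side": m[:,500:]=0; m[:140]=0
        if c=="top": m[:50]=0;m[330:]=0
        b=blob(m);print(nm,c,b[0],b[1]);res.append(ray(c,b[0]))
    print(tri(*res))
g=blob(mask("pics/top0.png",(50,100,40),(80,255,255)))[0]
print("button z88..95",plane("top",g,88),plane("top",g,95))
# blue walls in top
m=mask("pics/top0.png",(100,120,40),(125,255,255));m[:140]=0;m[240:]=0
for lo,hi in((140,187),(187,230)):
    pts=[]
    for u in range(310,415,3):
        v=np.where(m[lo:hi,u])[0]+lo
        if len(v):pts.append((u,v.min(),v.max()))
    pts=np.array(pts);print(pts[[0,len(pts)//2,-1]])
    for k in(1,2):
        q=np.array([plane("top",(p[0],p[k]),50)[:2] for p in pts]);vx,vy,x,y=cv2.fitLine(q.astype(np.float32),cv2.DIST_HUBER,0,.01,.01).ravel()
        print("line dir deg",np.degrees(np.arctan2(vy,vx)),x,y)
print([plane("top",p,85) for p in((252,158),(298,155),(301,219),(257,223))])
for n,p,z in(("red",(297,99),55),("carton",(400,90),45),("pill",(322,265),62)):print(n,plane("top",p,z))
E
```

```text
green top [274.2 187.9] [264 178  21  21 351]
green side [303.6 223.1] [293 215  22  17 303]
(array([575.4, 123.1, 102.3]), np.float64(1.4462997144830694))
yellow top [441.  191.9] [427 186  28  12 269]
yellow side [344.4 170.6] [339 158  11  26 245]
(array([ 582.4, -138.1,   43.7]), np.float64(1.1686153266087553))
orange top [322.1 264.8] [312 255  21  21 327]
orange side [388.6 232.8] [379 223  21  20 337]
(array([462.4,  49.5,  55.2]), np.float64(0.6403776018894515))
button z88..95 [577.5 124.8  88. ] [576.8 124.   95. ]
[[310 163 164]
 [361 158 159]
 [412 154 156]]
line dir deg -83.796326 633.0262 -9.37521
line dir deg -84.02961 631.2183 -10.504675
[[310 214 215]
 [361 209 211]
 [412 205 206]]
line dir deg -83.374504 551.49884 -9.270721
line dir deg -83.329216 549.4363 -10.584969
[array([622.3, 160.4,  85. ]), array([628.9,  90.9,  85. ]), array([532.1,  83.3,  85. ]), array([524.3, 149. ,  85. ])]
red [724.5  97.1  55. ]
carton [747.6 -69.4  45. ]
pill [462.8  49.8  62. ]
```

```bash
python3 - <<'E'
from h import *
np.set_printoptions(precision=3,suppress=True)
m=mask("pics/top0.png",(100,120,40),(125,255,255));m[:140]=0;m[240:]=0
yaw,org=np.radians(96.5),np.array([593.5,-27.2])
for it in range(4):
    u=np.array([np.cos(yaw),np.sin(yaw)]);Q=[]
    for px in range(345,412,2):
        c=[]
        for lo,hi in((140,187),(187,230)):
            v=np.where(m[lo:hi,px])[0]+lo
            if not len(v):continue
            z=50
            for _ in range(4):
                P=plane("top",(px,v.mean()),z)[:2];z=28+((P-org)@u+120)*np.tan(np.radians(9))
            c.append(P)
        if len(c)==2:Q.append(np.mean(c,0));w=np.linalg.norm(c[0]-c[1])
    vx,vy,x,y=cv2.fitLine(np.array(Q,np.float32),cv2.DIST_HUBER,0,.01,.01).ravel()
    if vy<0:vx,vy=-vx,-vy
    yaw=np.arctan2(vy,vx);u=np.array([vx,vy])
    f=np.array([580.5,87.1]);c=np.array([x,y]);f=c+((f-c)@u)*u;org=f-115*u
print(np.degrees(yaw),org,"width",w)
v=np.array([-u[1],u[0]])
for n,p in(("yellow",(582.4,-138.1)),("button",(576.2,123.5)),("hous",(577,121)),("red",(724.5,97.1)),("carton",(747.6,-69.4)),("pill",(462.6,49.6))):
    d=np.array(p)-org;print(n,d@u,d@v)
o=r.get_obs();print(Ro.from_euler("xyz",o["ee_rot"]).as_matrix(),o["position"],o["time_s"])
for x in(-160,-105,55,90,150):print(x,org+x*u)
E
```

```text
97.019516 [593.568 -27.159] width 82.60752080884969
yellow -108.74422683150723 24.642373662352455
button 151.65266129045528 -1.173542816281491
hous 149.07363391189617 -1.662028097450862
red 107.32718867479606 -145.13570024454606
carton -60.74781665832953 -147.71503124171508
pill 92.18932751684233 120.60610316163287
[[-0.001 -0.931  0.366]
 [-0.002  0.366  0.931]
 [-1.    -0.    -0.002]] [228.613 581.193 230.36 ] 0.1
-160 [ 613.122 -185.96 ]
-105 [ 606.4   -131.372]
55 [586.847  27.428]
90 [582.57   62.166]
150 [575.237 121.716]
```

Request:
jog_arm(
  increments=[
    [[0.119, 0, 0], [0, 0, 0], 30],
    [[0.119, 0, 0], [0, 0, 0], 30],
    [[0.119, 0, 0], [0, 0, 0], 30],
    [[0.119, 0, 0], [0, 0, 0], 30],
    [[0.119, 0, 0], [0, 0, 0], 30],
    [[0.119, 0, 0], [0, 0, 0], 30],
    [[0.119, 0, 0], [0, 0, 0], 30],
    [[0.119, 0, 0], [0, 0, 0], 30],
    [[0.119, 0, 0], [0, 0, 0], 30],
    [[0, 0, 0], [0, 0, 0], 30],
  ],
)

```text
time_s: 0.93
position: [227.6, 578.3, 224.1]
ee_rot: [-1.981, 1.557, -1.907]
contact_force: [-0.0, 0.8, -0.4]
width: 0.307
```

```bash
cat >>h.py <<'E'
YAW=np.radians(97.02);ORG=np.array([593.57,-27.16]);U=np.array([np.cos(YAW),np.sin(YAW)]);V=np.array([-U[1],U[0]])
def go(xr,yr,z):
    "print shift (cm, tool axes) and turn to reader-frame target with tool down, tool y uphill"
    np.set_printoptions(precision=3,suppress=True)
    o=r.get_obs();R=Ro.from_euler("xyz",o["ee_rot"]);d=o["position"][:2]-ORG
    T=np.c_[[0,0,-1],[*U,0],[*-V,0]]
    print("t",o["time_s"],"reader",d@U,d@V,o["position"][2],"F",o["contact_force"])
    print("shift",R.inv().apply(np.r_[ORG+xr*U+yr*V,z]-o["position"])/10,"turn",(R.inv()*Ro.from_matrix(T)).as_rotvec())
E
python3 -c "
from h import *
go(-180,0,200)"
```

```text
t 0.9333 reader 645.6302088667554 289.2202178200945 224.1442579903242 F [-0.047  0.839 -0.409]
shift [  3.242 -81.035  32.89 ] turn [-0.048 -0.006  0.012]
```

Request:
jog_arm(
  increments=[
    [[0, 0, 0], [-0.05, -2.7, 1.1], 30],
    [[0, 0, 0], [-0.05, -2.7, 1.1], 30],
    [[0, 0, 0], [-0.05, -2.7, 1.1], 30],
    [[0, 0, 0], [-0.05, -2.7, 1.1], 30],
    [[0, 0, 0], [-0.05, -2.7, 1.1], 30],
    [[0, 0, 0], [-0.05, -2.7, 1.1], 30],
    [[0, 0, 0], [-0.05, -2.7, 1.1], 30],
    [[0, 0, 0], [-0.05, -2.7, 1.1], 30],
    [[0, 0, 0], [-0.05, -2.7, 1.1], 30],
    [[0, 0, 0], [-0.05, -2.7, 1.1], 30],
  ],
)

```text
time_s: 1.77
position: [360.8, 313.9, 226.9]
ee_rot: [-2.174, 1.55, -2.039]
contact_force: [0.2, -0.2, -0.9]
width: 0.299
```

```bash
python3 -c "
from h import *
go(-180,0,200)"
```

```text
t 1.7667 reader 366.9435294618782 189.30664469581635 226.9220153132355 F [ 0.164 -0.164 -0.933]
shift [  3.421 -54.866  18.307] turn [ 0.012 -0.012  0.017]
```

Request:
jog_arm(
  increments=[
    [[0, 0, 0], [-0.02, -2.7, 0.95], 30],
    [[0, 0, 0], [-0.02, -2.7, 0.95], 30],
    [[0, 0, 0.005], [-0.02, -2.7, 0.95], 30],
    [[0, 0, 0.005], [-0.02, -2.7, 0.95], 30],
    [[0, 0, 0.005], [-0.02, -2.7, 0.95], 30],
    [[0, 0, 0], [-0.02, -2.7, 0.95], 30],
    [[0, 0, 0], [-0.02, -2.7, 0.95], 30],
    [[0, 0, 0], [-0.02, -2.7, 0.95], 30],
    [[0, 0, 0], [-0.02, -2.7, 0.95], 30],
    [[0, 0, 0], [-0.02, -2.7, 0.95], 30],
  ],
)

```text
time_s: 2.6
position: [499.9, 46.9, 229.9]
ee_rot: [-3.092, 1.559, -2.909]
contact_force: [1.4, 0.6, -0.1]
width: 0.299
```

```bash
python3 -c "
from h import *
go(-180,0,200)"
```

```text
t 2.6 reader 84.9867959819079 83.88111034434175 229.8878612415305 F [ 1.443  0.606 -0.066]
shift [  2.925 -26.954   6.812] turn [ 0.06  -0.012  0.001]
```

Request:
jog_arm(
  increments=[
    [[0.02, 0, 0], [0, -2.9, 0.75], 30],
    [[0.02, 0, 0], [0, -2.9, 0.75], 30],
    [[0.02, -0.005, 0], [0, -2.9, 0.75], 30],
    [[0.01, -0.005, 0], [0, -2.9, 0.75], 30],
    [[0.01, 0, 0], [0, -2.9, 0.75], 30],
    [[0.01, 0, 0], [0, -2.9, 0.75], 30],
    [[0.01, 0, 0], [0, -2.9, 0.75], 30],
    [[0, 0, 0], [0.5, -2.9, 0.75], 30],
    [[0, 0, 0], [0.5, -2.9, 0.75], 30],
    [[0, 0, 0], [0, 0, 0], 30],
  ],
)

```text
time_s: 3.43
position: [605.6, -219.8, 216.4]
ee_rot: [-2.59, 1.564, -2.465]
contact_force: [-0.5, -1.0, -0.0]
width: 0.301
```

```bash
python3 -c "
from h import *
go(-180,0,60)"
```

```text
t 3.4333 reader -192.6599505220253 11.601318916340452 216.36353014653722 F [-0.545 -0.969 -0.034]
shift [15.625  1.319  1.253] turn [ 0.002 -0.006  0.004]
```

Request:
jog_arm(
  increments=[
    [[0, 0, 0], [2.0, 0.15, 0.15], 30],
    [[0, 0, 0], [2.5, 0.15, 0.15], 30],
    [[0, 0, 0], [2.5, 0.15, 0.15], 30],
    [[0, 0, 0], [2.5, 0.15, 0.15], 30],
    [[0, 0, 0], [2.5, 0.15, 0.15], 30],
    [[0, 0, 0], [2.0, 0.15, 0.15], 30],
    [[0, 0, 0], [1.5, 0.15, 0.15], 30],
    [[0, 0, 0], [0.8, 0.1, 0.1], 30],
    [[0, 0, 0], [0, 0, 0], 30],
    [[0, 0, 0], [0, 0, 0], 30],
  ],
)

```text
time_s: 4.27
position: [612.8, -209.9, 42.9]
ee_rot: [-2.948, 1.559, -2.789]
contact_force: [0.3, -0.6, 1.0]
width: 0.298
```

```bash
python3 -c "
from h import *
go(-145,0,38)
cv2.imwrite('pics/s1.png',r.read_camera('side')[:,:,::-1])"
```

```text
t 4.2667 reader -183.71538244240176 3.2742285684963166 42.9315363027365 F [ 0.257 -0.557  1.001]
shift [0.479 3.858 0.473] turn [ 0.036 -0.011  0.002]
```

View pics/s1.png

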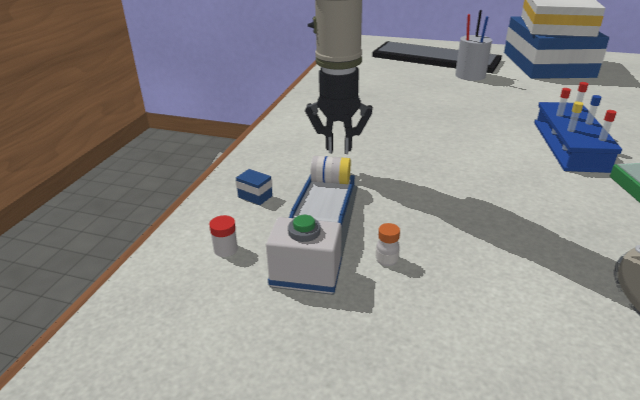

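Request:
jog_arm(
  increments=[
    [[0.012, -0.003, 0], [0.1, 0.9, 0.1], 30],
    [[0.012, -0.003, 0], [0.1, 0.9, 0.1], 30],
    [[0.012, -0.003, 0], [0.1, 0.9, 0.1], 30],
    [[0, 0, 0], [0, 0.7, 0], 30],
    [[0, 0, 0], [0, 0.5, 0], 30],
    [[0, 0, 0], [0, 0.4, 0], 30],
    [[0, 0, 0], [0, 0.4, 0], 30],
    [[0, 0, 0], [-0.05, 0.4, 0], 30],
  ],
)

```text
time_s: 4.98
position: [612.0, -161.5, 48.9]
ee_rot: [-0.935, 1.553, -0.818]
contact_force: [-0.5, -4.4, 4.1]
width: 0.302
```

```bash
python3 -c "
from h import *
go(-145,0,38)
cv2.imwrite('pics/s2.png',cv2.resize(r.read_camera('side')[80:250,220:440,::-1],None,fx=3,fy=3))"
```

```text
t 4.9833 reader -135.6027229120254 -1.863716611429561 48.90968949377923 F [-0.537 -4.448  4.107]
shift [ 1.102 -0.925 -0.193] turn [-0.005  0.01   0.014]
```

View pics/s2.png

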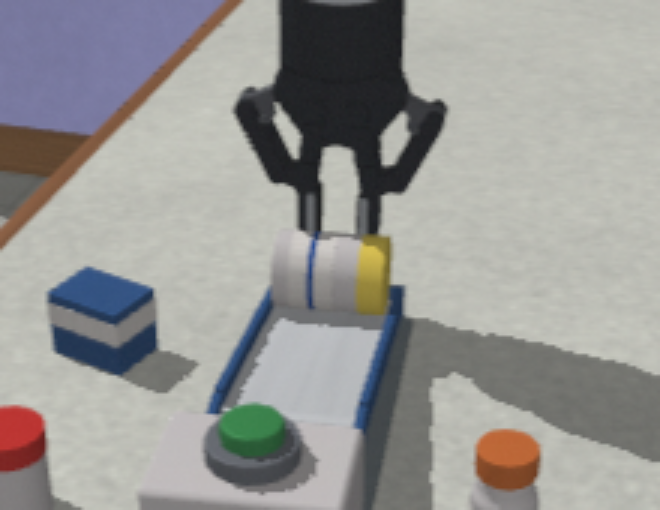

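Request:
jog_arm(
  increments=[
    [[0, 0, 0], [0.15, 0.6, 0], 30],
    [[0, 0, 0], [0.15, 0.6, 0], 30],
    [[0, 0, 0], [0.15, 0.6, 0], 30],
    [[0, 0, 0], [0.15, 0.6, 0], 30],
    [[0, 0, 0], [0.1, 0.6, 0], 30],
    [[0, 0, 0], [0.1, 0.6, 0], 30],
  ],
)

```text
time_s: 5.53
position: [611.2, -153.6, 55.5]
ee_rot: [-1.059, 1.513, -0.962]
contact_force: [-2.4, -8.6, 11.2]
width: 0.303
```

```bash
python3 -c "
from h import *
go(-100,0,46)
cv2.imwrite('pics/s3.png',cv2.resize(r.read_camera('side')[80:250,220:440,::-1],None,fx=3,fy=3))"
```

```text
t 5.5333 reader -127.59805070496677 -2.0084284457389145 55.54413132025846 F [-2.374 -8.632 11.174]
shift [ 0.807  2.798 -0.296] turn [-0.026  0.028  0.05 ]
```

View pics/s3.png

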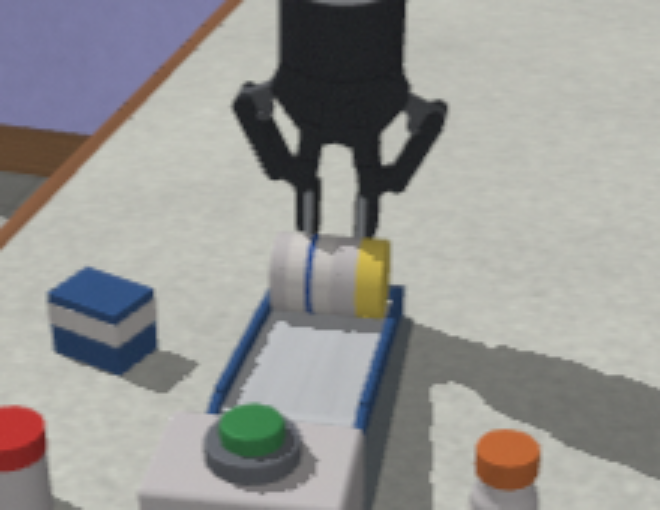

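The fingertips met the jar above its centre and rode up it, so the jar hasn't left the bar. I'll back off and come in lower.

Request:
jog_arm(
  increments=[
    [[0, 0, 0], [0, -1.5, 0], 30],
    [[-0.01, 0.01, 0.015], [0, -1.5, 0], 30],
    [[-0.01, 0.01, 0.015], [0.5, -0.5, -0.1], 30],
    [[0, 0, 0.01], [1.0, 0, -0.1], 30],
    [[0, 0, 0], [0.8, 0, -0.1], 30],
    [[0, 0, 0], [0.4, 0, 0], 30],
    [[0, 0, 0], [0, 0, 0], 30],
  ],
)

```text
time_s: 6.17
position: [613.3, -187.9, 31.0]
ee_rot: [-0.728, 1.555, -0.609]
contact_force: [-0.3, 0.9, 0.2]
width: 0.291
```

```bash
python3 -c "
from h import *
go(-145,0,30)"
```

```text
t 6.1667 reader -161.92291415798454 0.014732940674262467 31.02902351273808 F [-0.35   0.871  0.217]
shift [ 0.085  1.693 -0.004] turn [-0.003  0.012  0.011]
```

Request:
jog_arm(
  increments=[
    [[0, 0.003, 0.003], [0.05, 0.8, 0], 30],
    [[0, 0.003, 0.003], [0, 0.8, 0], 30],
    [[0, 0, 0.005], [0.05, 0.5, 0], 30],
    [[0, 0, 0], [0.1, 0.7, 0], 30],
    [[0, 0, 0], [0.1, 0.7, 0], 30],
    [[0, 0, 0], [0.1, 0.7, 0], 30],
  ],
)

```text
time_s: 6.67
position: [610.0, -151.3, 31.3]
ee_rot: [-0.84, 1.553, -0.725]
contact_force: [-4.3, -17.9, 12.1]
width: 0.297
```

```bash
python3 -c "
from h import *
go(-110,0,36)
cv2.imwrite('pics/t1.png',r.read_camera('top')[:,:,::-1])
b=blob(mask('pics/t1.png',(20,120,90),(32,255,255))[:240]);print(b[:2],plane('top',b[0],55))"
```

```text
t 6.6667 reader -125.21024383822002 -1.14067996580339 31.29936135092462 F [ -4.301 -17.897  12.079]
shift [-0.492  1.514 -0.119] turn [-0.007  0.012  0.013]
(array([429.918, 191.715]), array([417, 186,  28,  13, 256], dtype=int32)) [ 581.609 -117.418   55.   ]
```

The jar is moving: the cap centroid has gone about 17 mm uphill. I'll keep pushing and let the fingers rise with the floor.

Request:
jog_arm(
  increments=[
    [[0, 0.005, 0.005], [-0.05, 0.7, 0], 30],
    [[0, 0.005, 0.005], [-0.05, 0.7, 0], 30],
    [[0, 0, 0], [-0.05, 0.7, 0], 30],
    [[0, 0, 0], [-0.05, 0.7, 0], 30],
    [[0, 0, 0], [-0.05, 0.7, 0], 30],
  ],
)

```text
time_s: 7.13
position: [607.3, -133.7, 43.0]
ee_rot: [-1.165, 1.541, -1.064]
contact_force: [-1.5, -9.8, 6.9]
width: 0.3
```

```bash
cat >>h.py <<'E'
def chk(x,z,k):
    go(x,0,z);f=f'pics/{k}.png';cv2.imwrite(f,r.read_camera('top')[:,:,::-1])
    b=blob(mask(f,(20,120,90),(32,255,255))[:240]);p=plane('top',b[0],60)[:2]-ORG;print("cap",b[1],p@U,p@V)
E
python3 -c "
from h import *
chk(-85,40,'t2')"
```

```text
t 7.1333 reader -107.42617904753497 -0.6387049114932786 43.00657414155136 F [-1.518 -9.82   6.858]
shift [ 0.237  2.248 -0.114] turn [-0.021  0.012  0.028]
cap [406 187  27  12 250] -68.41533445784688 23.10474196815927
```

Request:
jog_arm(
  increments=[
    [[-0.004, 0.003, 0.006], [0.09, 0.7, 0], 30],
    [[-0.004, 0.003, 0.006], [0.09, 0.7, 0], 30],
    [[-0.004, 0.003, 0.006], [0.09, 0.7, 0], 30],
    [[0, 0, 0.006], [0.08, 0.7, 0], 30],
    [[0, 0, 0.005], [0.08, 0.7, 0], 30],
    [[0, 0, 0.005], [0.08, 0.7, 0], 30],
    [[0, 0, 0.005], [0.08, 0.7, 0], 30],
  ],
)

```text
time_s: 7.77
position: [605.3, -116.8, 52.4]
ee_rot: [-0.971, 1.533, -0.881]
contact_force: [-3.2, -12.3, 9.8]
width: 0.303
```

```bash
python3 -c "
from h import *
chk(-60,45,'t3')"
```

```text
t 7.7667 reader -90.44574596246174 -0.6365302049966596 52.39123903520338 F [ -3.187 -12.337   9.781]
shift [ 0.642  3.062 -0.177] turn [-0.033  0.021  0.031]
cap [395 188  28  12 256] -52.08933558403838 22.91017051233577
```

Request:
jog_arm(
  increments=[
    [[-0.01, 0.006, 0.01], [0.4, 0.25, 0], 30],
    [[-0.01, 0.006, 0.01], [0.4, 0.25, 0], 30],
    [[0, 0.005, 0.01], [0.4, 0.3, 0], 30],
    [[0, 0, 0.005], [0.4, 0.3, 0], 30],
    [[0, 0, 0.005], [0.3, 0.4, 0], 30],
  ],
)

```text
time_s: 8.23
position: [609.5, -116.3, 43.9]
ee_rot: [-0.462, 1.547, -0.362]
contact_force: [-2.1, -13.2, 9.9]
width: 0.301
```

```bash
python3 -c "
from h import *
chk(-60,45,'t4')"
```

```text
t 8.2333 reader -90.38481051422521 -4.905194142167192 43.850288610239666 F [ -2.079 -13.213   9.894]
shift [-0.159  3.025 -0.555] turn [-0.022  0.021  0.011]
cap [395 188  28  12 255] -52.08313957001029 22.677766355524252
```

Request:
jog_arm(
  increments=[
    [[-0.005, 0.005, 0.005], [0.15, 0.9, -0.1], 30],
    [[-0.005, 0.005, 0.005], [0.15, 0.9, -0.1], 30],
    [[-0.005, 0.005, 0.005], [0.15, 0.9, -0.1], 30],
    [[-0.005, 0.005, 0.005], [0.15, 0.9, -0.1], 30],
    [[0, 0, 0.005], [0.15, 0.9, -0.1], 30],
    [[0, 0, 0.005], [0.15, 0.9, -0.1], 30],
    [[0, 0, 0.005], [0.15, 0.9, 0], 30],
  ],
)

```text
time_s: 8.87
position: [606.1, -84.6, 50.0]
ee_rot: [-0.488, 1.537, -0.391]
contact_force: [-5.1, -19.3, 14.0]
width: 0.299
```

```bash
python3 -c "
from h import *
chk(-40,50,'t5')"
```

```text
t 8.8667 reader -58.54033354045081 -5.448853695493301 49.996592767793864 F [ -5.074 -19.271  13.998]
shift [-0.048  1.839 -0.591] turn [-0.025  0.03   0.016]
cap [375 190  22  12 200] -16.637648879247397 22.302088111404217
```

Request:
jog_arm(
  increments=[
    [[-0.005, 0.006, 0.007], [0.16, 0.9, -0.15], 30],
    [[-0.005, 0.006, 0.007], [0.16, 0.9, -0.15], 30],
    [[-0.005, 0.006, 0.007], [0.16, 0.9, -0.15], 30],
    [[-0.005, 0.006, 0.007], [0.16, 0.9, -0.15], 30],
    [[-0.003, 0.005, 0.005], [0.16, 0.9, -0.15], 30],
    [[0, 0.005, 0.005], [0.16, 0.9, -0.15], 30],
    [[0, 0, 0.005], [0.16, 0.9, -0.1], 30],
  ],
)

```text
time_s: 9.5
position: [600.9, -45.4, 54.7]
ee_rot: [-0.119, 1.543, -0.018]
contact_force: [-0.4, -9.3, 7.2]
width: 0.301
```

```bash
python3 -c "
from h import *
chk(0,55,'t6')"
```

```text
t 9.5 reader -18.950343017011328 -5.031438580338011 54.715143942689714 F [-0.372 -9.286  7.206]
shift [-0.05   1.884 -0.543] turn [-0.021  0.028  0.004]
cap [350 193  11  11  90] 31.75179455200658 21.57168308759473
```

Request:
jog_arm(
  increments=[
    [[-0.005, 0.006, 0.003], [0.14, 0.9, -0.15], 30],
    [[-0.005, 0.006, 0.003], [0.14, 0.9, -0.15], 30],
    [[-0.005, 0.006, 0.003], [0.14, 0.9, -0.15], 30],
    [[-0.005, 0.006, 0.003], [0.14, 0.9, -0.15], 30],
    [[0, 0.005, 0.003], [0.14, 0.8, -0.1], 30],
    [[0, 0.005, 0.003], [0.14, 0.8, -0.1], 30],
  ],
)

```text
time_s: 10.05
position: [595.0, -4.2, 56.5]
ee_rot: [-0.055, 1.556, 0.057]
contact_force: [0.1, -0.2, -0.4]
width: 0.299
```

```bash
python3 -c "
from h import *
chk(28,60,'t7')"
```

```text
t 10.05 reader 22.603921977808156 -4.204376857023904 56.518793190801844 F [ 0.068 -0.154 -0.37 ]
shift [-0.355  0.535 -0.421] turn [-0.01   0.015  0.001]Traceback (most recent call last):
  File "<string>", line 3, in <module>
    chk(28,60,'t7')
    ~~~^^^^^^^^^^^^
  File "h.py", line 28, in chk
    b=blob(mask(f,(20,120,90),(32,255,255))[:240]);p=plane('top',b[0],60)[:2]-ORG;print("cap",b[1],p@U,p@V)
  File "h.py", line 17, in blob
    n,l,s,c=cv2.connectedComponentsWithStats(m);k=1+np.argmax(s[1:,4]);return c[k],s[k],(l==k)
                                                    ~~~~~~~~~^^^^^^^^^
    return _wrapfunc(a, 'argmax', axis=axis, out=out, **kwds)
    return bound(*args, **kwds)
ValueError: attempt to get argmax of an empty sequence
```

Request:
jog_arm(
  increments=[
    [[0, 0, 0], [-1.5, -0.3, 0], 30],
    [[0, 0, 0], [-2.5, -0.3, 0], 30],
    [[0, 0, 0], [-3, -0.5, 0], 30],
    [[0, 0, 0], [-3, -1, 0], 20],
    [[0, 0, 0], [-3, -1, 0], 0],
    [[0, 0, 0], [-2, -1, 0], 0],
    [[0, 0, 0], [0, 0, 0], 0],
    [[0, 0, 0], [0, 0, 0], 0],
  ],
)

```text
time_s: 10.77
position: [593.9, -31.5, 209.1]
ee_rot: [1.134, 1.56, 1.265]
contact_force: [-0.1, -0.6, -1.8]
width: -0.001
```

```bash
python3 -c "
from h import *
go(150,0,160)
cv2.imwrite('pics/s4.png',r.read_camera('side')[:,:,::-1])
cv2.imwrite('pics/t8.png',r.read_camera('top')[:,:,::-1])
m=mask('pics/s4.png',(20,120,90),(32,255,255));m[:,450:]=0;m[:100]=0
print(blob(m)[:2])"
```

```text
t 10.7667 reader -4.347764938245316 0.24598318756038132 209.06484049153147 F [-0.051 -0.637 -1.845]
shift [ 5.064 15.383  0.126] turn [ 0.008  0.005 -0.01 ]
(array([328.354, 213.571]), array([322, 206,  13,  16, 189], dtype=int32))
```

View pics/s4.png

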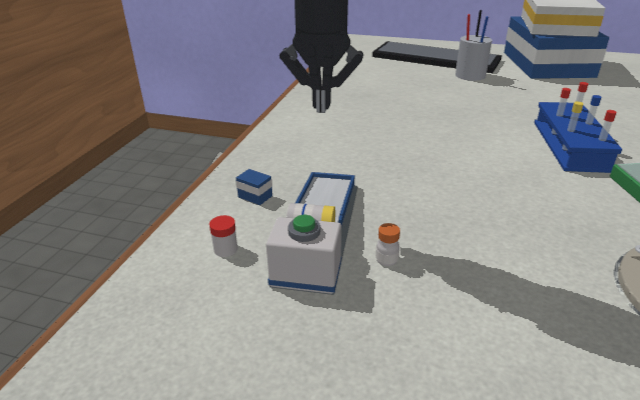

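The jar has rolled into the pocket: its cap shows at (328,213), just behind the housing, and the bystanders are standing. Next I move over the button with the fingers shut.

Request:
jog_arm(
  increments=[
    [[0, 0, 0], [0.4, 2.5, 0], 0],
    [[0, 0, 0], [0.5, 2.5, 0], 0],
    [[0, 0, 0], [0.5, 2.5, 0], 0],
    [[0, 0, 0], [0.5, 2.5, 0], 0],
    [[0, 0, 0], [0.8, 2.5, 0], 0],
    [[0, 0, 0], [0.8, 1.5, 0], 0],
    [[0, 0, 0], [0.8, 0.8, 0], 0],
    [[0, 0, 0], [0.5, 0, 0], 0],
    [[0, 0, 0], [0, 0, 0], 0],
  ],
)

```text
time_s: 11.62
position: [564.3, 126.9, 145.7]
ee_rot: [2.66, 1.552, 2.796]
contact_force: [-0.7, -0.2, 0.2]
width: -0.002
```

```bash
python3 -c "
from h import *
go(151,-0.5,115)
cv2.imwrite('pics/t9.png',r.read_camera('top')[:,:,::-1])
cv2.imwrite('pics/s5.png',r.read_camera('side')[:,:,::-1])
T=[];
for c,f in(('top','pics/t9.png'),('side','pics/s5.png')):
    m=mask(f,(20,120,90),(32,255,255));m[:,450:]=0;m[:130]=0;m[250:]=0
    if m.any(): b=blob(m);print(c,b[:2]);T.append(ray(c,b[0]))
if len(T)==2:
    p=tri(*T);d=p[0][:2]-ORG;print('cap',d@U,d@V,p)
else:
    o,d=T[0];t=(67-o[2])/d[2];q=(o+d*t)[:2]-ORG;print(q@U,q@V)
"
```

```text
t 11.6167 reader 156.44073213269456 10.277290070868139 145.74537001608263 F [-0.726 -0.222  0.194]
shift [ 3.051 -0.586  1.123] turn [ 0.014 -0.017 -0.009]
top (array([317.445, 202.356]), array([303, 197,  30,  12, 317], dtype=int32))
side (array([328.324, 213.532]), array([322, 206,  13,  16, 188], dtype=int32))
cap 90.13351642897881 25.498429777841228 (array([557.247,  59.182,  79.844]), np.float64(1.8122955497023918))
```

Triangulation puts the cap at x = 90 mm in the reader frame, so the jar is seated. Now I'll centre over the button and descend.

Request:
jog_arm(
  increments=[
    [[0, 0, 0], [0.5, -0.3, 0.5], 0],
    [[0, -0.005, 0], [0.8, -0.2, 0.4], 0],
    [[0, -0.005, 0], [0.8, -0.1, 0.2], 0],
    [[0, 0, 0], [0.3, 0, 0], 0],
    [[0, 0, 0], [0, 0, 0], 0],
  ],
)

```text
time_s: 12.13
position: [580.1, 114.8, 122.3]
ee_rot: [1.637, 1.563, 1.763]
contact_force: [-0.1, -0.8, 0.6]
width: 0.002
```

```bash
python3 -c "
from h import *
go(151,-0.5,105)"
```

```text
t 12.1333 reader 142.56662491005042 -4.029921736443439 122.266268969383 F [-0.109 -0.779  0.599]
shift [ 1.733  0.831 -0.35 ] turn [ 0.003 -0.001 -0.007]
```

Request:
jog_arm(
  increments=[
    [[0, 0, 0], [0, 0.4, -0.2], 0],
    [[0, 0, 0], [0.2, 0.3, -0.1], 0],
    [[0, 0, 0], [0.3, 0.1, 0], 0],
    [[0, 0, 0], [0.2, 0, 0], 0],
    [[0, 0, 0], [0, 0, 0], 0],
  ],
)

```text
time_s: 12.55
position: [575.7, 122.8, 114.9]
ee_rot: [1.627, 1.563, 1.752]
contact_force: [0.5, -0.6, -0.2]
width: -0.002
```

```bash
python3 -c "
from h import *
go(151,-0.5,100)"
```

```text
t 12.55 reader 151.04807793877106 -0.5937287621727874 114.85696736726597 F [ 0.541 -0.596 -0.168]
shift [ 1.486 -0.016 -0.009] turn [ 0.002 -0.    -0.008]
```

Centred over the button. I'll descend slowly.

Request:
jog_arm(
  increments=[
    [[0, 0, 0], [0.3, 0, 0], 0],
    [[0, 0, 0], [0.3, 0, 0], 0],
    [[0, 0, 0], [0.3, 0, 0], 0],
    [[0, 0, 0], [0.3, 0, 0], 0],
    [[0, 0, 0], [0.3, 0, 0], 0],
  ],
)

```text
time_s: 12.97
position: [576.5, 123.6, 100.5]
ee_rot: [1.355, 1.562, 1.48]
contact_force: [-12.6, -1.6, 37.3]
width: 0.004
```

Request:
jog_arm(
  increments=[
    [[0, 0, 0], [0.15, 0, 0], 0],
    [[0, 0, 0], [0.15, 0, 0], 0],
  ],
)

```text
time_s: 13.13
position: [576.4, 123.6, 100.9]
ee_rot: [1.414, 1.559, 1.539]
contact_force: [-8.4, -0.2, 16.5]
width: 0.003
```

```bash
python3 -c "
from h import *
go(151,-0.5,98)
cv2.imwrite('pics/s6.png',cv2.resize(r.read_camera('side')[150:300,220:420,::-1],None,fx=4,fy=4))"
```

```text
t 13.1333 reader 151.72005475902967 -1.3339616434792723 100.94305788746993 F [-8.412 -0.153 16.468]
shift [ 0.293 -0.075 -0.084] turn [ 0.003  0.002 -0.011]
```

View pics/s6.png

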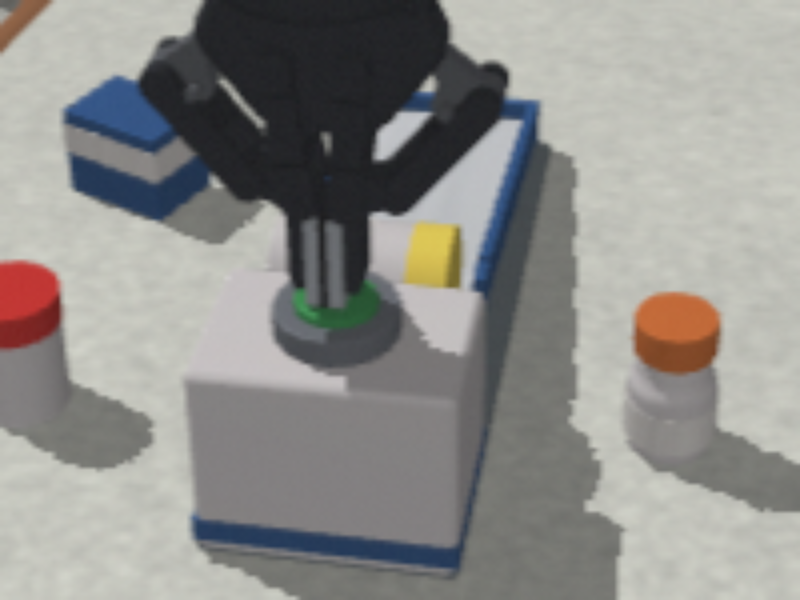

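Request:
jog_arm(
  increments=[
    [[0, 0, 0], [0.3, 0, 0], 0],
    [[0, 0, 0], [0.3, 0, 0], 0],
  ],
)

```text
time_s: 13.35
position: [576.6, 123.6, 100.5]
ee_rot: [1.38, 1.555, 1.505]
contact_force: [-16.6, -1.9, 35.1]
width: -0.003
```

Request:
jog_arm(
  increments=[
    [[0, 0, 0], [-0.25, 0, 0], 0],
  ],
)

```text
time_s: 13.43
position: [576.4, 123.5, 104.1]
ee_rot: [1.389, 1.554, 1.513]
contact_force: [-1.9, 0.6, 2.3]
width: -0.003
```

Request:
jog_arm(
  increments=[
    [[0, 0, 0], [-0.15, 0, 0], 0],
  ],
)

```text
time_s: 13.52
position: [576.6, 123.6, 106.5]
ee_rot: [1.344, 1.553, 1.468]
contact_force: [-0.1, 0.2, 1.4]
width: -0.002
```

Request:
jog_arm(
  increments=[
    [[0, 0, 0], [-0.15, 0, 0], 0],
  ],
)

```text
time_s: 13.6
position: [576.7, 123.5, 108.2]
ee_rot: [1.325, 1.552, 1.45]
contact_force: [0.3, -0.5, 0.3]
width: -0.001
```

Request:
jog_arm(
  increments=[
    [[0, 0, 0], [-0.2, 0, 0], 0],
  ],
)

```text
time_s: 13.68
position: [576.7, 123.4, 110.0]
ee_rot: [1.331, 1.553, 1.455]
contact_force: [0.5, -0.1, 0.1]
width: -0.004
```

There was a hard stop at z≈100.5 mm with 35 N. On the way up the force read like a spring, 2.3 N then 1.4 N, and was gone by 108 mm, so the button went fully down. Retreating and checking.

Request:
jog_arm(
  increments=[
    [[0, 0, 0], [-2, 0, 0], 0],
    [[0, 0, 0], [-3, 0, 0], 0],
    [[0, 0, 0], [-3, 1, 0], 0],
    [[0, 0, 0], [-3, 2.5, 0], 0],
    [[0, 0, 0], [-1, 3, 0], 0],
    [[0, 0, 0], [0, 3, 0], 0],
    [[0, 0, 0], [0, 3, 0], 0],
    [[0, 0, 0], [0, 3, 0], 0],
    [[0, 0, 0], [0, 1, 0], 0],
    [[0, 0, 0], [0, 0, 0], 0],
  ],
)

```text
time_s: 14.52
position: [555.6, 288.2, 234.1]
ee_rot: [1.571, 1.557, 1.687]
contact_force: [-0.1, 0.1, 0.3]
width: 0.003
```

```bash
python3 - <<'E'
from h import *
go(300,0,220)
for c in("top","side"):cv2.imwrite(f"pics/{c}9.png",r.read_camera(c)[:,:,::-1])
for nm,lo,hi in(("green",(50,100,40),(80,255,255)),("yellow",(20,120,90),(32,255,255)),("orange",(5,150,90),(14,255,255)),("red",(0,150,90),(4,255,255))):
  for k in "09":
    res=[]
    for c in("top","side"):
        m=mask(f"pics/{c}{k}.png",lo,hi)
        if c=="side": m[:,450:]=0; m[:140]=0;m[300:]=0
        else: m[:50]=0;m[330:]=0
        if m.any(): res.append((c,blob(m)[0]))
    P=tri(*[ray(*x) for x in res])[0] if len(res)==2 else None
    print(nm,k,res,P, None if P is None else ((P[:2]-ORG)@U,(P[:2]-ORG)@V))
E
```

```text
t 14.5167 reader 317.66027341081116 -0.8481221498322448 234.06740684795102 F [-0.097  0.087  0.313]
shift [ 1.382 -1.786 -0.073] turn [-0.006  0.    -0.014]
green 0 [('top', array([274.234, 187.937])), ('side', array([303.568, 223.116]))] [575.375 123.055 102.287] (np.float64(151.31224963167864), np.float64(-0.30006285705679125))
green 9 [('top', array([274.148, 187.92 ])), ('side', array([303.568, 223.116]))] [575.363 123.166 102.37 ] (np.float64(151.42385450086718), np.float64(-0.3013127593859051))
yellow 0 [('top', array([440.993, 191.851])), ('side', array([344.392, 170.592]))] [ 582.431 -138.07    43.657] (np.float64(-108.71677088844204), np.float64(24.61022427621724))
yellow 9 [('top', array([317.708, 202.223])), ('side', array([328.354, 213.571]))] [557.405  58.772  79.474] (np.float64(89.7078324260074), np.float64(25.39132365102528))
orange 0 [('top', array([322.122, 264.752])), ('side', array([388.605, 232.825]))] [462.426  49.525  55.158] (np.float64(92.1382712978921), np.float64(120.78913561443424))
orange 9 [('top', array([322.192, 264.829])), ('side', array([388.607, 232.854]))] [462.367  49.425  55.042] (np.float64(92.04632008187144), np.float64(120.85982747580327))
red 0 [('top', array([296.34 ,  98.771])), ('side', array([222.046, 225.842]))] [724.977  98.038  49.762] (np.float64(108.1997999711355), np.float64(-145.72292200609942))
red 9 [('top', array([296.33 ,  98.845])), ('side', array([222.073, 225.835]))] [724.877  98.059  49.8  ] (np.float64(108.2322610279137), np.float64(-145.62608486928605))
```

View pics/top9.png

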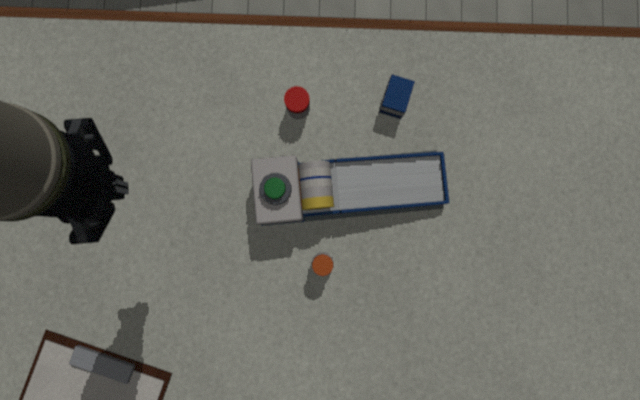

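The top view shows the jar at (316,186) against the housing, the button up at (274,188), and the bystanders where they were. The arm is clear.

```bash
python3 -c "
from workcell import r
r.job_done()"
```

```text
the job is handed in; nothing more can be done
```

The jar is seated in the pocket against the reader, the green button was pressed fully and let go afterwards, and the job was handed in at about 14.6 s of the 48 s allowed. No verdict was reported.

- **Pushing the jar:** My first push touched the jar above its centre, and the fingertips rode up it while it stayed at the bar. I backed off, came in lower and pushed it up over the crest, and it rolled into the pocket by itself.
- **Jar check:** The yellow cap triangulates to x ≈ 90 mm in the reader frame, which matches the pocket. Two readings about 3 s apart agreed within 1 mm.
- **Button:** The press reached a hard stop at z ≈ 100.5 mm with about 35 N vertically, against the roughly 4 N needed to hold it down. The force died away over about 6 mm on release, and the button is back at its starting height. I had no direct reading of the button's travel.
- **Bystanders:** The pill bottle and red-capped jar measured within 0.2 mm of where they started. I checked the carton only by eye, in the top view, and it looked unmoved.
- **Force and camera disagreement:** While pushing the jar, the force at the fingertips reached about 24 N. The jar cap's triangulated height was 79 mm, above the 64 mm given for the jar's centre. I put that down to the cameras seeing only the top of the cap.

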